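# Scrape the metal chips off the assembly plate

## Robot

A 6-joint arm with a two-finger parallel gripper is mounted at the origin on the work surface. World frame = base frame: x ahead of the robot, y to its left, z up, the work surface at z = 0. Lengths are in m, angles in rad, forces in N, time in s.
With the tool pointing down it reaches from about 0.375 to 0.9 m from the base axis. Payload 3.1 kg.
Tool frame: the origin (TCP) lies on the centre line of the jaws, within the pads' length; the fingertips stand 8 mm ahead of it and the grasp point (between the pads) lies 11 mm behind it; z points along the fingers, y is the line along which they close (so a half turn about z gives the same grasp; the last joint's range is limited). The gripper opens to 87 mm and grips with 3 to 60 N. Pads are 19 mm wide; open, the fingers measure 117 mm over their backs; the gripper's body (75 mm by 190 mm) begins 51 mm behind the grasp point.
Start: joints at [-1.359, 0.527, 1.433, -0, 1.181, -0.178], TCP at [0.238, -0.578, 0.231] pointing down, gripper open.
Joint ranges: [-3.08, 3.08], [-0.75, 2.2], [0.22, 2.44], [-1.43, 4.57], [0, 2.65], [-2.85, 2.85]. Speed limits (rad/s): [2.79, 2.79, 3.14, 3.14, 3.14, 3.14].

## Interface

Orientations are given as a unit quaternion [x, y, z, w].
In Python, from rig import robot gives the robot as it stands. The module is installed in compiled form; this text tells all that it offers.
- The arm moves only by the tool send_rows, never from a script. Its argument "increments" is one flat list of numbers, 7 for each row, row after row: the turn, a rotation vector about the world's x, y, z in rad, then the shift along the world's x, y, z in cm, then the opening, from 0 (shut) to 1 (fully open). A call has 1 to 20 rows; each row shifts and turns the commanded pose from where the row before left it; what a row does not reach is not made up. A row lasts 1/12 s, in which the tool goes at most 41.7 mm and 7.16 degrees, less where a joint would pass 70% of its speed; a pose out of reach is approached as far as the arm can. A call is refused whole if a number of a shift passes 4.17 or a number of a turn 0.125, either way. A call with a gripper value outside its range is refused whole. The fingers move at their own pace and stop on an object; "newtons" is the grip in N (left out, the last holds). Time passes only in rows, so rows that do not move let the fingers close. It gives the time, the measured TCP pose, the force, the opening and the grip force at its end, in the units of the state.
- robot.get_obs(): the state, without advancing time (a new reading comes with each control period).
- robot.camera(name): name is "side" or "top" or "wrist"; returns a dict with "image" (420x560x3 uint8, red, green, blue), "range_z" (420x560 float32, m along the optical axis (not along the pixel's ray), 0 where there is no reading), "fx", "fy", "cx", "cy" (pixels), "dist_coeffs" ([k1, k2, p1, p2, k3] as OpenCV has them; the pictures are not rectified), "R" (3x3) and "t" (3): a world point X has camera coordinates R X + t. Camera axes: x right, y down, z forward; pixel columns grow to the right and rows downward; lengths in m; the calibration is good to about 2 mm. A picture is of the moment at which its call begins.
- robot.hand_in(): hands the job in; it is judged then, once.
The state is a dict: "time": time; "q": joint angles; "joint_velocities": joint speeds; "joint_torque": joint torques, N m; "position": TCP position; "tool_rot": TCP orientation; "ft_force": force on the tool from outside, world axes, zero at the start; "moment": the same for the moment, N m; "grip_width": finger opening in m; "grip_force": force on a finger pad.
Only numpy, scipy, OpenCV 4.12 (cv2) and the standard library are available. Lean on these libraries where they do the work, as an engineer would, in place of code of your own. Each camera call takes 0.05 s, during which the arm holds its last target. There are 200 camera calls.

## Task

Pick up the wide scraper block (not the narrow one beside it), wipe both loose metal chips off the raised steel assembly plate into the chip tray along its edge, and then stand the scraper upright on the bench again, clear of the plate and tray. Move the chips only with the scraper: the gripper and arm must not touch them.

Things in the scene. Friction and masses are not known exactly. Their poses are not given: they have to be found in the camera images.
- scraper_grip (a point): Wide wooden scraper block on a steel foot, 80 mm high, 0.35 kg. Foot and body 130 mm (its x) by 36 mm (y), 38 mm high; above them a handle rib 91 (x) by 24 mm (y), up to 80 mm. Point: in the rib, 55 mm above the underside; grasp here from above across the 24 mm. z is up; same either way round; wipes with either long face. A narrow scraper nearby (bystander) is 55 mm long.
- plate: Raised steel-topped plate, fixed, 180 (its x) by 220 mm (y), top 40 mm above the bench. Origin: centre of its underside, at bench height; z up. An aluminium chip tray is fixed along its +y edge: y = 110 to 210 mm, 180 mm along x, floor 4 mm above the bench, walls 3 mm thick and 30 mm high, open to the plate: chips pushed over the +y edge drop in.
- chip1_mid (a point): A loose curved dark steel chip lying on the plate, about 26 x 13 mm, 10 mm high, 18 g; the point is its centre, half-way up. It starts within 38 mm of the plate's centre line (plate x), between -35 and +50 mm in plate y.
- chip2_mid (a point): The second loose chip, same size and range, on the other side of the centre line: both lie in a strip 105 mm wide, so one stroke of the wide scraper along the centre line takes both.

How it is judged:
By the outcome, as a careful person would: the job done as asked, in the order asked, and still so for the second after the job is handed in, with the robot touching nothing.
It also fails if it takes over 56 s, if anything falls off the work surface, if the arm or the gripper's body presses on something with over 40 N, if the wrist force passes 120 N, or if a joint passes its speed limit or range.

## Working session

There is one attempt and no reset: what is moved stays moved. The work goes in short steps, Python scripts to look and compute and a tool call to move; the robot and the scene stay as the last step left them, time stands still between calls to the robot, and variables do not carry over. Pictures are saved under pics/ and viewed, at most 10 in all, crops included, and the job is handed in when it is done.

Besides the shell and the picture viewer there is one more tool, called after ">>>" as a command line: name --argument value ..., lists and objects as JSON in quotes. send_rows: Moves the arm, as the interface text tells. Its arguments: {"type":"object","properties":{"increments":{"type":"array"},"newtons":{"type":"number"}},"required":["increments"]}

```bash
mkdir -p pics
cat > h.py <<'E'
import numpy as np, cv2
from rig import robot
def cam(n):
    c=robot.camera(n); c['K']=np.array([[c['fx'],0,c['cx']],[0,c['fy'],c['cy']],[0,0,1.]]); c['D']=np.array(c['dist_coeffs'],float); c['R']=np.array(c['R']);c['t']=np.array(c['t']); return c
def save(c,f): cv2.imwrite('pics/'+f,cv2.cvtColor(c['image'],cv2.COLOR_RGB2BGR))
def ray(c,px,z):
    p=cv2.undistortPoints(np.array(px,float).reshape(-1,1,2),c['K'],c['D'])[:,0]
    d=np.c_[p,np.ones(len(p))]@c['R']; o=-c['R'].T@c['t']
    return o+d*((z-o[2])/d[:,2])[:,None]
def cloud(c):
    h,w=c['range_z'].shape; v,u=np.mgrid[:h,:w]
    p=cv2.undistortPoints(np.c_[u.ravel(),v.ravel()].astype(float).reshape(-1,1,2),c['K'],c['D'])[:,0]
    X=np.c_[p,np.ones(len(p))]*c['range_z'].ravel()[:,None]
    W=(X-c['t'])@c['R']; W[c['range_z'].ravel()==0]=np.nan
    return W.reshape(h,w,3)
E
python3 - <<'E'
from h import *
a=cam('top');b=cam('side')
save(a,'top.png');save(b,'side.png')
np.savez('top.npz',W=cloud(a),im=a['image'])
s=robot.get_obs();print(s['time'],s['position'],s['tool_rot'],s['grip_width'])
for c in (a,b): print(-c['R'].T@c['t'])
E
```

```text
0.1 [ 0.2379409  -0.57722561  0.2296798 ] [ 9.80964453e-01  1.94184910e-01 -3.32695744e-05 -9.80206849e-04] 0.08725896051939122
[ 0.38378213 -0.08185185  1.08032219]
[0.41762178 0.41008812 0.59324043]
```

View pics/top.png

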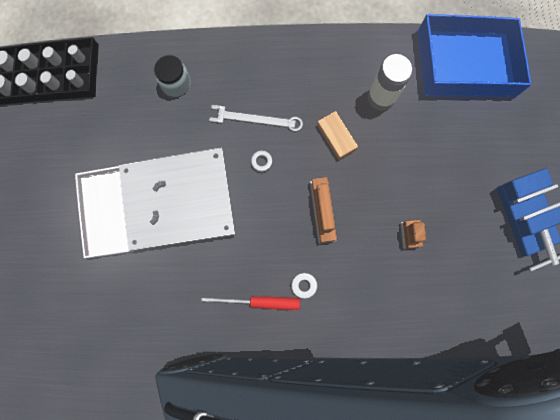

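View pics/side.png

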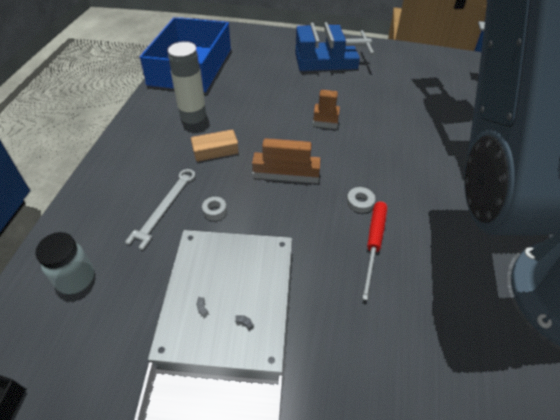

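The top view shows the wide scraper at about (323,210) and the narrow one at (414,235). The plate spans about (125–233, 150–250), with chips at (158,186) and (154,217) and the tray to its left. The side view agrees.

Run:
```python
from h import *
c=cam('top');W=cloud(c);im=c['image'];hsv=cv2.cvtColor(im,cv2.COLOR_RGB2HSV)
def box(m,name,z):
    m=m.astype(np.uint8);n,l,st,ce=cv2.connectedComponentsWithStats(m)
    for i in range(1,n):
        if st[i,4]<25: continue
        v,u=np.where(l==i); P=W[l==i]
        X=ray(c,np.c_[u,v],z)
        r=cv2.minAreaRect((X[:,:2]*1000).astype(np.float32))
        print(name,ce[i].round(),st[i,4],'rect mm',np.round(r[0]),np.round(r[1]),round(r[2],1),'mean',X.mean(0).round(4),'z med',np.nanmedian(P[:,2]).round(4))
roi=np.zeros(im.shape[:2],bool)
r=roi.copy();r[165:260,295:445]=1
br=r&(hsv[...,1]>100)&(hsv[...,0]<20)&(W[...,2]>0.01)
box(br&(W[...,2]>0.068),'rib',0.08)
box(br&(W[...,2]<0.05),'body',0.038)
r=roi.copy();r[130:265,60:250]=1
pl=r&(W[...,2]>0.033)&(W[...,2]<0.06)
box(pl,'plate',0.04)
# top-surface boundary
r=roi.copy();r[165:235,135:200]=1
box(r&(im.max(2)<120),'chip',0.045)
# corner holes from view
for p in [(125,170),(215,156),(226,228),(134,242)]: print('hole',ray(c,[p],0.04).round(4))
r=roi.copy();r[130:265,60:135]=1
box(r&(im.min(2)>225),'tray',0.004)
```

```text
rib [326. 206.] 564 rect mm [ 520. -173.] [91. 24.] 6.1 mean [ 0.5197 -0.1728  0.08  ] z med 0.0796
rib [419. 231.] 228 rect mm [ 466. -353.] [38. 24.] 1.9 mean [ 0.4658 -0.3529  0.08  ] z med 0.0795
body [322. 213.] 349 rect mm [ 520. -172.] [130.  32.] 5.9 mean [ 0.512  -0.1698  0.038 ] z med 0.0379
body [410. 222.] 53 rect mm [ 487. -350.] [11. 33.] 7.5 mean [ 0.488  -0.3472  0.038 ] z med 0.0377
body [414. 244.] 64 rect mm [ 445. -355.] [29. 14.] 86.9 mean [ 0.4431 -0.3534  0.038 ] z med 0.0375
plate [176. 199.] 9263 rect mm [550. 129.] [181. 223.] 7.6 mean [0.5489 0.1267 0.04  ] z med 0.0405
chip [160. 186.] 32 rect mm [576. 159.] [ 8. 25.] 30.5 mean [0.5761 0.1587 0.045 ] z med 0.0492
hole [[0.6134 0.2338 0.04  ]]
hole [[0.6357 0.0448 0.04  ]]
hole [[0.4872 0.0243 0.04  ]]
hole [[0.4634 0.213  0.04  ]]
tray [101. 169.] 44 rect mm [625. 298.] [ 3. 80.] 6.9 mean [0.6247 0.299  0.004 ] z med 0.0296
tray [103. 214.] 3263 rect mm [533. 297.] [185. 102.] 7.3 mean [0.5269 0.2916 0.004 ] z med 0.0048
```

Everything fits the given sizes.

- **Plate:** centre (0.550, 0.129), yaw about 7.4°, tray on its left (+y).
- **Scraper:** centre (0.520, -0.173), yaw 6°, rib measuring 91x24.

I'll move above the scraper now.

>>> send_rows --increments '[0, 0, -0.0179, 1.76, 2.52, 0, 1, 0, 0, -0.0179, 1.76, 2.52, 0, 1, 0, 0, -0.0179, 1.76, 2.52, 0, 1, 0, 0, -0.0179, 1.76, 2.52, 0, 1, 0, 0, -0.0179, 1.76, 2.52, 0, 1, 0, 0, -0.0179, 1.76, 2.52, 0, 1, 0, 0, -0.0179, 1.76, 2.52, 0, 1, 0, 0, -0.0179, 1.76, 2.52, 0, 1, 0, 0, -0.0179, 1.76, 2.52, 0, 1, 0, 0, -0.0179, 1.76, 2.52, 0, 1, 0, 0, -0.0179, 1.76, 2.52, 0, 1, 0, 0, -0.0179, 1.76, 2.52, 0, 1, 0, 0, -0.0179, 1.76, 2.52, 0, 1, 0, 0, -0.0179, 1.76, 2.52, 0, 1, 0, 0, -0.0179, 1.76, 2.52, 0, 1, 0, 0, -0.0179, 1.76, 2.52, 0, 1, 0, 0, 0, 0, 0, 0, 1, 0, 0, 0, 0, 0, 0, 1, 0, 0, 0, 0, 0, 0, 1]'

```text
time: 1.73
position: [0.5194, -0.1747, 0.2303]
tool_rot: [0.999, 0.053, -0.0, 0.0]
ft_force: [-0.6, 0.9, 0.4]
grip_width: 0.087
grip_force: 0.0
```

```bash
cat > st.py <<'E'
from h import *
from scipy.spatial.transform import Rotation as R
s=robot.get_obs();M=R.from_quat(s['tool_rot']).as_matrix()
print(s['time'],np.round(s['position'],4),'yaw',np.degrees(np.arctan2(M[1,0],M[0,0])).round(2),'z',M[:,2].round(4),'F',np.round(s['ft_force'],1),s['grip_width'],s['grip_force'])
E
python3 st.py
python3 - <<'E'
from h import *
save(cam('wrist'),'w1.png')
E
```

```text
1.7333 [ 0.5194 -0.1747  0.2303] yaw 6.03 z [-9.e-04 -1.e-04 -1.e+00] F [-0.6  0.9  0.4] 0.08703997199185423 0.0
```

View pics/w1.png

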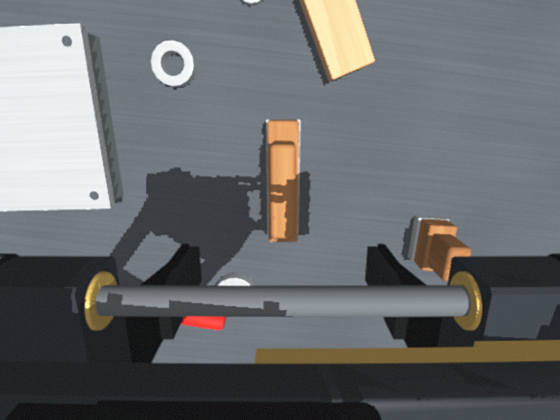

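The wrist view shows the scraper at (283,180), aligned and centred between the fingers (tips at about 190 and 375). I'll descend 18 cm and close.

>>> send_rows --increments '[0, 0, 0, 0, 0.15, -2, 1, 0, 0, 0, 0, 0, -2, 1, 0, 0, 0, 0, 0, -2, 1, 0, 0, 0, 0, 0, -2, 1, 0, 0, 0, 0, 0, -2, 1, 0, 0, 0, 0, 0, -2, 1, 0, 0, 0, 0, 0, -2, 1, 0, 0, 0, 0, 0, -2, 1, 0, 0, 0, 0, 0, -1, 1, 0, 0, 0, 0, 0, -1, 1, 0, 0, 0, 0, 0, 0, 1, 0, 0, 0, 0, 0, 0, 1]' --newtons 40

```text
time: 2.78
position: [0.5196, -0.1737, 0.0506]
tool_rot: [0.999, 0.052, -0.0, -0.0]
ft_force: [-0.2, 0.1, 0.9]
grip_width: 0.0868
grip_force: 0.0
```

>>> send_rows --increments '[0, 0, 0, 0, 0, 0, 0, 0, 0, 0, 0, 0, 0, 0, 0, 0, 0, 0, 0, 0, 0, 0, 0, 0, 0, 0, 0, 0, 0, 0, 0, 0, 0, 0, 0, 0, 0, 0, 0, 0, 0, 0, 0, 0, 0, 0, 0, 0, 0, 0, 0, 0, 0, 0, 0, 0, 0, 0, 0, 0, 0, 0, 0, 0, 0, 0, 0, 0, 0, 0, 0, 0, 0, 0, 0, 0, 0, 0, 0, 0, 0, 0, 0, 0]'

```text
time: 3.78
position: [0.5198, -0.1734, 0.0505]
tool_rot: [0.999, 0.052, 0.0, 0.0]
ft_force: [-0.3, -1.3, -1.5]
grip_width: 0.0239
grip_force: 40.0
```

>>> send_rows --increments '[0, 0, 0, 0, 0, 2, 0, 0, 0, 0, 0, 0, 2, 0, 0, 0, 0, 0, 0, 2, 0, 0, 0, 0, 0, 0, 2, 0, 0, 0, 0.002, 0.32, 2.03, 0, 0, 0, 0, 0.002, 0.32, 2.03, 0, 0, 0, 0, 0.002, 0.32, 2.03, 0, 0, 0, 0, 0.002, 0.32, 2.03, 0, 0, 0, 0, 0.002, 0.32, 2.03, 0, 0, 0, 0, 0.002, 0.32, 2.03, 0, 0, 0, 0, 0.002, 0.32, 2.03, 0, 0, 0, 0, 0.002, 0.32, 2.03, 0, 0, 0, 0, 0.002, 0.32, 2.03, 0, 0, 0, 0, 0.002, 0.32, 2.03, 0, 0, 0, 0, 0.002, 0.32, 2.03, 0, 0, 0, 0, 0.002, 0.32, 2.03, 0, 0, 0, 0, 0, 0, 0, 0, 0, 0, 0, 0, 0, 0, 0, 0]'

```text
time: 5.28
position: [0.557, 0.0716, 0.1297]
tool_rot: [0.998, 0.065, -0.001, -0.0]
ft_force: [-0.5, -1.6, -4.0]
grip_width: 0.0236
grip_force: 40.0
```

```bash
python3 st.py
python3 - <<'E'
from h import *
c=cam('side');save(c,'s2.png')
c=cam('top');save(c,'t2.png')
E
```

```text
5.2833 [0.557  0.0716 0.1297] yaw 7.5 z [-0.0025 -0.     -1.    ] F [-0.5 -1.6 -4. ] 0.02359577996686509 39.951249301666394
```

View pics/s2.png

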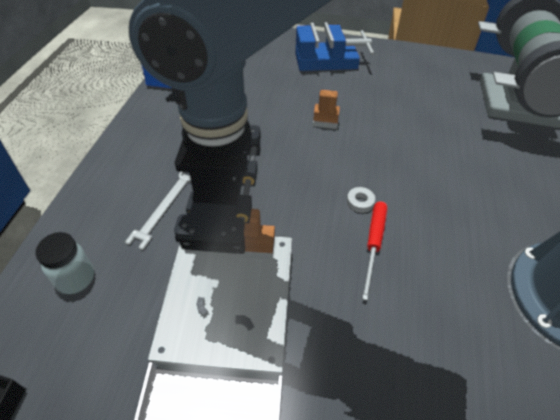

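The scraper is held over the near end of the plate, around (255,235). The chips lie ahead of it at (203,306) and (243,322). I'll lower it gently.

>>> send_rows --increments '[0, 0, 0, 0, 0, -1, 0, 0, 0, 0, 0, 0, -1, 0, 0, 0, 0, 0, 0, -1, 0, 0, 0, 0, 0, 0, -0.5, 0, 0, 0, 0, 0, 0, -0.2, 0, 0, 0, 0, 0, 0, -0.1, 0, 0, 0, 0, 0, 0, 0, 0, 0, 0, 0, 0, 0, 0, 0]'

```text
time: 6.05
position: [0.5584, 0.0704, 0.0927]
tool_rot: [0.998, 0.064, 0.0, 0.0]
ft_force: [-0.2, -0.2, -4.3]
grip_width: 0.0234
grip_force: 40.0
```

>>> send_rows --increments '[0, 0, 0, 0, 0, -0.1, 0, 0, 0, 0, 0, 0, 0, 0, 0, 0, 0, -0.04, 0.3, 0, 0, 0, 0, 0, -0.04, 0.3, 0, 0, 0, 0, 0, -0.08, 0.6, 0, 0, 0, 0, 0, -0.08, 0.6, 0, 0, 0, 0, 0, -0.08, 0.6, 0, 0, 0, 0, 0, -0.08, 0.6, 0, 0, 0, 0, 0, -0.08, 0.6, 0, 0, 0, 0, 0, -0.08, 0.6, 0, 0, 0, 0, 0, -0.08, 0.6, 0, 0, 0, 0, 0, -0.08, 0.6, 0, 0, 0, 0, 0, -0.08, 0.6, 0, 0, 0, 0, 0, -0.08, 0.6, 0, 0, 0, 0, 0, -0.08, 0.6, 0, 0, 0, 0, 0, -0.08, 0.6, 0, 0, 0, 0, 0, -0.08, 0.6, 0, 0, 0, 0, 0, -0.08, 0.6, 0, 0]'

```text
time: 7.55
position: [0.546, 0.161, 0.0916]
tool_rot: [0.998, 0.064, -0.0, 0.0]
ft_force: [0.2, 0.4, -4.2]
grip_width: 0.0235
grip_force: 40.0
```

```bash
python3 st.py
python3 - <<'E'
from h import *
c=cam('side');save(c,'s3.png')
E
```

```text
7.55 [0.546  0.161  0.0916] yaw 7.36 z [-0. -0. -1.] F [ 0.2  0.4 -4.2] 0.023519763973875542 39.95462676160969
```

View pics/s3.png

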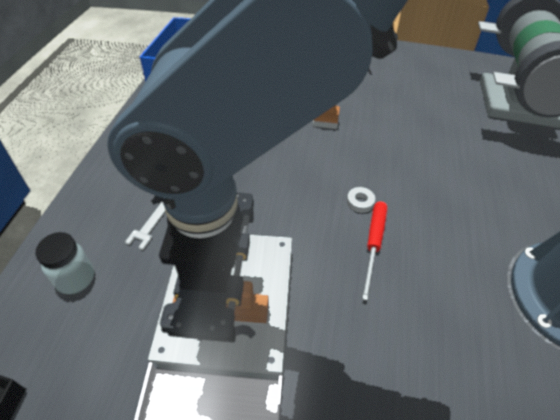

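Mid-stroke, the scraper at (250,300) is level on the plate and wiping. I'll continue over the edge.

>>> send_rows --increments '[0, 0, 0, -0.08, 0.6, 0, 0, 0, 0, 0, -0.08, 0.6, 0, 0, 0, 0, 0, -0.08, 0.6, 0, 0, 0, 0, 0, -0.08, 0.6, 0, 0, 0, 0, 0, -0.08, 0.6, 0, 0, 0, 0, 0, -0.08, 0.6, 0, 0, 0, 0, 0, -0.08, 0.6, 0, 0, 0, 0, 0, -0.08, 0.6, 0, 0, 0, 0, 0, -0.08, 0.6, 0, 0, 0, 0, 0, -0.08, 0.6, 0, 0, 0, 0, 0, -0.08, 0.6, 0, 0, 0, 0, 0, -0.08, 0.6, 0, 0, 0, 0, 0, -0.08, 0.6, 0, 0, 0, 0, 0, -0.08, 0.6, 0, 0, 0, 0, 0, -0.08, 0.6, 0, 0, 0, 0, 0, 0, 0, 0, 0, 0, 0, 0, 0, 0, 0, 0, 0, 0, 0, 0, 0, 0, 0]'

```text
time: 9.1
position: [0.5341, 0.2504, 0.0915]
tool_rot: [0.998, 0.064, -0.0, 0.0]
ft_force: [0.4, -0.1, -4.0]
grip_width: 0.0236
grip_force: 40.0
```

>>> send_rows --increments '[0, 0, 0, 0, 0, 1, 0, 0, 0, 0, 0, 0, 2, 0, 0, 0, 0, 0, 0, 2, 0, 0, 0, 0, 0, -2.4, 0, 0, 0, 0, 0, 0, -2.4, 0, 0, 0, 0, 0, 0, -2.4, 0, 0, 0, 0, 0, 0, -2.4, 0, 0, 0, 0, 0, 0, -2.4, 0, 0, 0, 0, 0, 0, -2.4, 0, 0, 0, 0, 0, 0, -2.4, 0, 0, 0, 0, 0, 0, -2.4, 0, 0, 0, 0, 0, 0, -2.4, 0, 0, 0, 0, 0, 0, -2.4, 0, 0, 0, 0, 0, 0, -2.4, 0, 0, 0, 0, 0, 0, -2.4, 0, 0, 0, 0, 0, 0, -2.4, 0, 0, 0, 0, 0, 0, -2.4, 0, 0, 0, 0, 0, 0, -2.4, 0, 0, 0, 0, 0, 0, -2.4, 0, 0, 0, 0, 0, 0, 0, 0, 0]'

```text
time: 10.77
position: [0.5356, -0.139, 0.1428]
tool_rot: [0.998, 0.062, 0.002, 0.002]
ft_force: [0.9, -0.1, -3.4]
grip_width: 0.0238
grip_force: 40.0
```

```bash
python3 st.py
python3 - <<'E'
from h import *
c=cam('top');cv2.imwrite('pics/t4.png',cv2.cvtColor(cv2.resize(c['image'][120:280,40:260],None,fx=3,fy=3),cv2.COLOR_RGB2BGR))
E
```

```text
10.7667 [ 0.5356 -0.139   0.1428] yaw 7.13 z [ 0.0041 -0.0043 -1.    ] F [ 0.9 -0.1 -3.4] 0.023843145378878897 39.975999786984175
```

View pics/t4.png

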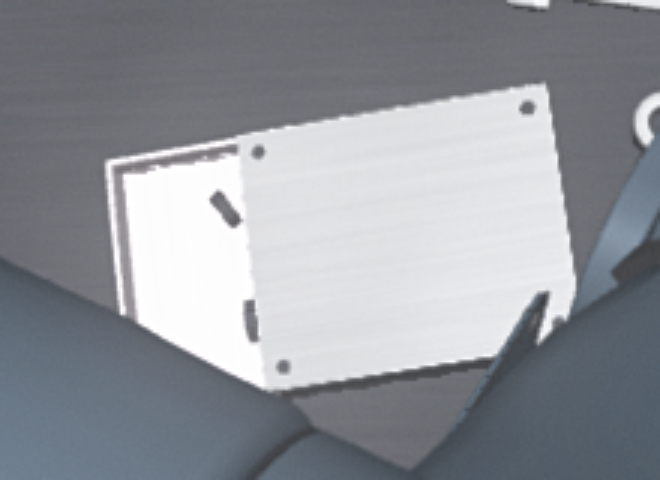

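Both chips are off the plate and in the tray, at crop positions (226,208) and (251,320). I'll return the scraper near its original spot and lower it.

>>> send_rows --increments '[0, 0, 0, -0.5, -1.2, 0, 0, 0, 0, 0, -0.5, -1.2, 0, 0, 0, 0, 0, -0.5, -1.2, 0, 0, 0, 0, 0, 0, 0, 0, 0, 0, 0, 0, 0, 0, 0, 0, 0, 0, 0, 0, 0, -1.5, 0, 0, 0, 0, 0, 0, -1.5, 0, 0, 0, 0, 0, 0, -1.5, 0, 0, 0, 0, 0, 0, -1.5, 0, 0, 0, 0, 0, 0, -1.5, 0, 0, 0, 0, 0, 0, -0.7, 0, 0, 0, 0, 0, 0, -0.4, 0, 0, 0, 0, 0, 0, 0, 0, 0, 0, 0, 0, 0, 0, 0]'

```text
time: 11.98
position: [0.5195, -0.1695, 0.0559]
tool_rot: [0.998, 0.064, 0.0, 0.0]
ft_force: [-0.2, -0.2, -3.9]
grip_width: 0.0236
grip_force: 40.0
```

```bash
python3 st.py
```

```text
11.9833 [ 0.5195 -0.1695  0.0559] yaw 7.37 z [ 7.e-04 -3.e-04 -1.e+00] F [-0.2 -0.2 -3.9] 0.023609501566753663 39.971656874986365
```

>>> send_rows --increments '[0, 0, 0, 0, 0, -0.2, 0, 0, 0, 0, 0, 0, -0.2, 0, 0, 0, 0, 0, 0, -0.1, 0, 0, 0, 0, 0, 0, -0.05, 0, 0, 0, 0, 0, 0, 0, 0, 0, 0, 0, 0, 0, 0, 0]'

```text
time: 12.48
position: [0.5192, -0.1697, 0.0505]
tool_rot: [0.998, 0.064, 0.0, 0.0]
ft_force: [-1.1, -0.2, -0.9]
grip_width: 0.024
grip_force: 40.0
```

The force has dropped to near zero, so the scraper rests on the bench. I'll open and rise.

>>> send_rows --increments '[0, 0, 0, 0, 0, 0, 1, 0, 0, 0, 0, 0, 0, 1, 0, 0, 0, 0, 0, 0, 1, 0, 0, 0, 0, 0, 0, 1, 0, 0, 0, 0, 0, 0, 1, 0, 0, 0, 0, 0, 0, 1, 0, 0, 0, 0, 0, 0, 1, 0, 0, 0, 0, 0, 0, 1, 0, 0, 0, 0, 0, 0, 1, 0, 0, 0, 0, 0, 0, 1]'

```text
time: 13.32
position: [0.5191, -0.1695, 0.05]
tool_rot: [0.998, 0.064, -0.0, -0.0]
ft_force: [-0.2, -0.1, 0.1]
grip_width: 0.0815
grip_force: 0.0
```

>>> send_rows --increments '[0, 0, 0, 0, 0, 1, 1, 0, 0, 0, 0, 0, 2, 1, 0, 0, 0, 0, 0, 2, 1, 0, 0, 0, 0, 0, 2, 1, 0, 0, 0, 0, 0, 2, 1, 0, 0, 0, 0, 0, 2, 1, 0, 0, 0, 0, 0, 2, 1, 0, 0, 0, 0, 0, 2, 1, 0, 0, 0, 0, 0, 2, 1, 0, 0, 0, -1, -2, 0, 1, 0, 0, 0, -1, -2, 0, 1, 0, 0, 0, -1, -2, 0, 1, 0, 0, 0, -1, -2, 0, 1, 0, 0, 0, -1, -2, 0, 1, 0, 0, 0, -1, -2, 0, 1, 0, 0, 0, -1, -2, 0, 1, 0, 0, 0, -1, -2, 0, 1, 0, 0, 0, 0, 0, 0, 1, 0, 0, 0, 0, 0, 0, 1]'

```text
time: 14.9
position: [0.4386, -0.3302, 0.2206]
tool_rot: [0.998, 0.063, 0.0, 0.0]
ft_force: [-1.0, 0.8, -0.2]
grip_width: 0.0871
grip_force: 0.0
```

```bash
python3 st.py
python3 - <<'E'
from h import *
c=cam('top');W=cloud(c);im=c['image'];save(c,'t5.png')
r=np.zeros(im.shape[:2],bool);r[165:240,95:200]=1
n,l,st,ce=cv2.connectedComponentsWithStats((r&(im.max(2)<130)).astype(np.uint8))
for i in range(1,n):
    if st[i,4]>8: print(ce[i],st[i,4],np.nanmedian(W[l==i],0).round(4))
E
```

```text
14.9 [ 0.4386 -0.3302  0.2206] yaw 7.22 z [ 5.e-04 -0.e+00 -1.e+00] F [-1.   0.8 -0.2] 0.08709613723294246 0.0
[103.10714286 165.96428571] 56 [0.6334 0.2982 0.0007]
[100.68421053 172.26315789] 19 [0.6163 0.2962 0.0137]
[114.74285714 189.25714286] 35 [0.5762 0.2629 0.0158]
[123.66666667 230.66666667] 9 [0.4889 0.2425 0.0148]
```

View pics/t5.png

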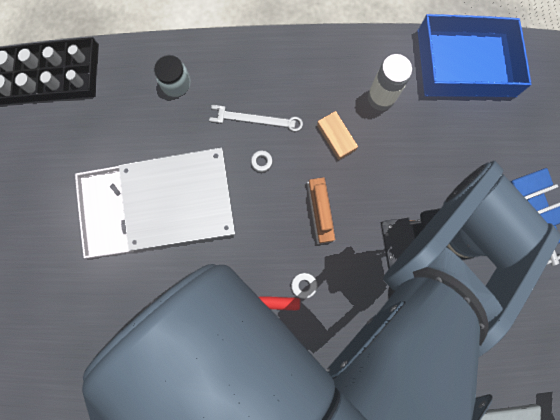

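The final view shows the scraper upright at (321,210), clear of the plate and tray. Both chips are in the tray at (115,189) and (124,228), with their tops at about 15 mm.

```bash
python3 -c "
from rig import robot
print(robot.hand_in())"
```

```text
the job is handed in; nothing more can be done
None
```

I wiped both chips into the tray with the wide scraper, stood it upright again on the bench clear of the plate and tray, and handed the job in at about 15 s of the 56 s allowed.

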